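Snap the hold-down clamp onto the card pack

ROBOT

A 6-joint arm with a two-finger parallel gripper is mounted at the origin on the work surface; the furniture and walls round the work are solid. World frame = base frame: x ahead of the robot, y to its left, z up, the work surface at z = 0. Lengths are in m, angles in rad, forces in N, time in s.
With the tool pointing down it reaches from about 0.275 to 0.825 m from the base axis. Payload 5.2 kg.
Tool frame: the origin (TCP) lies at the very end of the fingers, on their centre line; the grasp point (between the pads) lies 19 mm behind it; z points along the fingers, y is the line along which they close (so a half turn about z gives the same grasp; the last joint's range is limited). The gripper opens to 93 mm and grips with 3 to 60 N. Pads are 15 mm wide; open, the fingers measure 128 mm over their backs; the gripper's body (75 mm by 188 mm) begins 65 mm behind the grasp point.
Start: joints at [-1.529, 0.259, 1.535, -0, 1.348, -0.203], TCP at [0.133, -0.534, 0.196] pointing down, gripper open.
Joint ranges: [-3.14, 3.14], [-0.91, 2.08], [0.19, 2.58], [-1.22, 4.36], [0.22, 2.71], [-3.12, 3.12]. Speed limits (rad/s): [2.57, 2.57, 3.14, 3.14, 3.14, 3.14].

INTERFACE

Orientations are given as a rotation vector (axis times angle).
In Python, from workcell import env gives the robot as it stands.
- The arm moves only by the tool apply_moves, never from a script. Its argument "plan" is a list of rows, each a list of 3 entries, a list of its own where there are three numbers: the gripper command: -1 is shut, 1 is fully open, values between are in proportion, then the shift along the tool's x, y, z each as a share of 0.2 m, from -1 to 1, then the turn, a rotation vector about the tool's x, y, z each as a share of 90 degrees, from -1 to 1. A call has 1 to 10 rows; each row is the pose to reach, as a shift and turn from the pose commanded when the call began, along the tool's axes at that moment; what a row does not reach only later rows make up. A row lasts 1/10 s, in which the tool goes at most 50 mm and 8.59 degrees, less where a joint would pass 70% of its speed; a pose out of reach is approached as far as the arm can. A call with a number of a shift or a turn outside -1 to 1 is refused whole. A call with a gripper value outside its range is refused whole. The fingers move at their own pace and stop on an object; "grip_force" is the grip in N (left out, the last holds). Time passes only in rows, so rows that repeat a pose let the fingers close. It gives the time, the measured TCP pose, the force, the opening and the grip force at its end, in the units of the state.
- env.state(): the state, without advancing time (a new reading comes with each control period).
- env.camera(name): name is "scene" or "side" or "wrist"; returns a dict with "color" (400x640x3 uint8, red, green, blue), "camera_matrix" (3x3 intrinsics, pixels), "rvec" (rotation vector, rad) and "tvec" (3), from world to camera coordinates, as OpenCV has them. Camera axes: x right, y down, z forward; pixel columns grow to the right and rows downward; lengths in m; the calibration is good to about 2 mm. A picture is of the moment at which its call begins. There is no depth.
- env.sign_off(): hands the job in; it is judged then, once.
The state is a dict: "time_s": time; "joint_positions": joint angles; "joint_velocities": joint speeds; "joint_efforts": joint torques, N m; "position": TCP position; "tcp_rot": TCP orientation; "force": force on the tool from outside, world axes, zero at the start; "ft_torque": the same for the moment, N m; "gripper_width": opening from 0.0 (shut) to 1.0 (fully open); "gripper_force": force on a finger pad.
Only numpy, scipy, OpenCV 4.12 (cv2) and the standard library are available. Lean on these libraries where they do the work, as an engineer would, in place of code of your own. Each camera call takes 0.05 s, during which the arm holds its last target. There are 200 camera calls.

TASK

Two identical seesaw hold-down clamps stand open on the bench; one has a banded pack of cards lying under its raised rubber foot, the other is empty. Push down the raised end of the loaded clamp's lever past its centre so that it snaps over and grips the pack. Leave the pack where it lies and the empty clamp open.

Things in the scene. Friction and masses are not known exactly. Their poses are not given: they have to be found in the camera images.
- lever_1 (a joint): dark steel seesaw lever of the clamp that holds the card pack. 0 rad = open, pad end raised 0.30 rad above level; 0.30 = level, the centre; about 0.49 = closed, foot on the pack; 0.60 = stop. A spring drives it away from the centre both ways: about 5 N down on the press plate starts it, falling to nothing at the centre; beyond, it snaps shut and presses the pack with about 3 N.
- lever_2 (a joint): lever of the other, empty clamp, identical to the first; it stays open near 0 rad. Each clamp is a light wooden base 190 x 110 x 10 mm, fixed to the bench, with two steel cheeks (tops 98 mm above the bench) that carry the lever on a pivot 85 mm above the bench.
- press_1 (a point): push down here: centre of the top face of the black ribbed press plate, 36 x 44 mm, on the raised end of the loaded clamp's lever, 100 mm from the pivot, above the rubber foot; moves with the lever. x runs along the lever to the pivot, y across, z out of the plate. About 125 mm above the bench when open, 96 mm at the centre, 79 mm when closed on the pack.
- pack_mid (a point): centre of the banded pack of white cards, 56 x 86 x 33 mm, lying loose and flat on the loaded clamp's base under the foot (underside 10 mm, top 43 mm above the bench). Its z axis is up, y along the 86 mm side. It stays where it is.

How it is judged:
By the outcome, as a careful person would: the job done as asked, in the order asked, and still so for the second after the job is handed in, with the robot touching nothing.
It also fails if it takes over 26 s, if anything falls off the work surface, if the arm or the gripper's body presses on something with over 40 N, if the wrist force passes 120 N, or if a joint passes its speed limit or range.

## Working session

There is one attempt and no reset: what is moved stays moved. The work goes in short steps, Python scripts to look and compute and a tool call to move; the robot and the scene stay as the last step left them, time stands still between calls to the robot, and variables do not carry over. Pictures are saved under pics/ and viewed, at most 10 in all, crops included, and the job is handed in when it is done.

Besides the shell and the picture viewer there is one more tool, called after ">>>" by a JSON object that holds its "method" and its "body", one argument or row to a line. apply_moves: Moves the arm, as the interface text tells. Shift numbers are shares of 0.2 m and turn numbers shares of 90 degrees, none past 1 either way. Its arguments: {"type":"object","properties":{"plan":{"type":"array"},"grip_force":{"type":"number"}},"required":["plan"]}

```bash
mkdir -p pics; python3 - <<'E'
from workcell import env
import cv2,numpy as np
for n in("scene","side"):
    c=env.camera(n);cv2.imwrite(f"pics/{n}0.png",c["color"][:,:,::-1]);np.savez(f"pics/{n}0.npz",**c)
s=env.state();print(s["position"],s["tcp_rot"],s["time_s"])
E
```

```text
[ 0.13330854 -0.53306773  0.19502004] [-3.11649942e+00 -3.83361490e-01 -2.14356216e-04] 0.1
```

View pics/scene0.png

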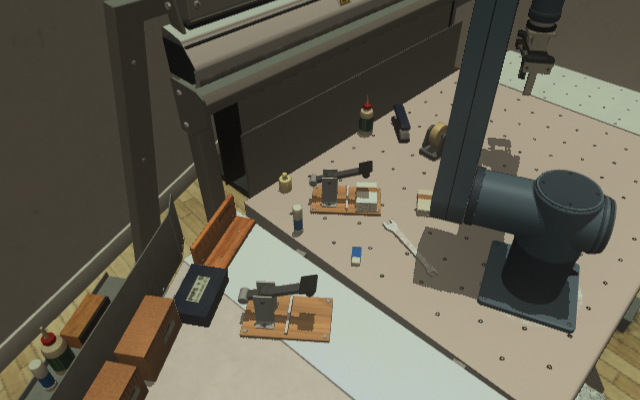

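View pics/side0.png

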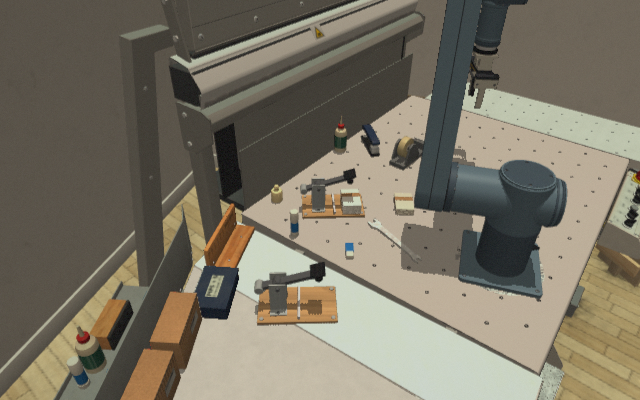

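The loaded clamp is the upper one, with its white pack at scene (367,195) and press plate near (366,168) in scene and (349,176) in side. The other clamp, at scene (285,310), is empty. I'll zoom in for detail.

```bash
python3 - <<'E'
import cv2,numpy as np
a=cv2.imread("pics/scene0.png")[150:225,300:400];b=cv2.imread("pics/side0.png")[155:230,290:390]
cv2.imwrite("pics/z.png",np.hstack([cv2.resize(v,(400,300),interpolation=cv2.INTER_CUBIC) for v in(a,b)]))
E
```

```text
(no output)
```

View pics/z.png

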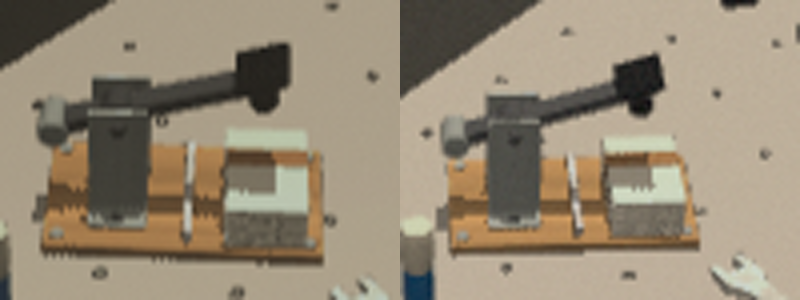

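The crops show the plate top centre at scene (365.8,165.8) and side (349.5,173.2). All four base corners are visible in both.

```bash
cat > h.py <<'E'
import cv2,numpy as np
def ray(c,p):
    R=cv2.Rodrigues(c["rvec"])[0];t=np.ravel(c["tvec"])
    return -R.T@t, R.T@np.linalg.inv(c["camera_matrix"])@np.array([*p,1.])
def plane(c,p,z):
    o,d=ray(c,p);return o+d*(z-o[2])/d[2]
def tri(cs,ps):
    A=np.zeros((3,3));b=np.zeros(3)
    for c,p in zip(cs,ps):
        o,d=ray(c,p);d/=np.linalg.norm(d);M=np.eye(3)-np.outer(d,d);A+=M;b+=M@o
    return np.linalg.solve(A,b)
E
python3 - <<'E'
from h import *
np.set_printoptions(precision=4,suppress=True)
S,D=[np.load(f"pics/{n}0.npz") for n in("scene","side")]
print("tri",tri((S,D),((365.8,165.8),(349.5,173.2))),ray(S,(0,0))[0],ray(D,(0,0))[0])
for c,p in((S,(365.8,165.8)),(D,(349.5,173.2))):print(plane(c,p,.125))
for c,ps in((S,((310.5,211.8),(380.5,213),(380,187.5),(313.8,185.8))),(D,((302.2,217),(364.5,216.3),(361.2,195.8),(303,194.5)))):
    q=np.array([plane(c,p,.01) for p in ps]);print(q[:,:2],q.mean(0),[np.linalg.norm(q[i]-q[i-1]) for i in range(4)])
E
```

```text
tri [ 0.4546 -0.1172  0.1232] [0.1389 0.8496 0.9078] [0.2021 1.0232 0.9009]
[ 0.4551 -0.1163  0.125 ]
[ 0.4528 -0.1131  0.125 ]
[[ 0.5675 -0.0099]
 [ 0.3939 -0.0805]
 [ 0.4297 -0.18  ]
 [ 0.605  -0.1117]] [ 0.499  -0.0955  0.01  ] [np.float64(0.10847179655482517), np.float64(0.18740915231919295), np.float64(0.10573382286815018), np.float64(0.18807893088471003)]
[[ 0.5671 -0.0083]
 [ 0.3893 -0.0689]
 [ 0.4224 -0.1673]
 [ 0.6015 -0.1167]] [ 0.4951 -0.0903  0.01  ] [np.float64(0.11380670606311971), np.float64(0.18779440597096247), np.float64(0.103792069505477), np.float64(0.18603213509244876)]
```

The plate is at about (0.454, -0.115, 0.125). The triangulated height and base dimensions match the given values. I'll fly there at z≈0.25 with the gripper shut.

>>> {"method": "apply_moves", "body": {
  "plan": [
    [-1,[0,0,-0.25],[0,0,0]],
    [-1,[0.69,-0.55,-0.25],[0,0,0]],
    [-1,[0.69,-0.55,-0.25],[0,0,0]],
    [-1,[0.69,-0.55,-0.25],[0,0,0]],
    [-1,[0.69,-0.55,-0.25],[0,0,0]],
    [-1,[0.69,-0.55,-0.25],[0,0,0]]
  ]
}}

```text
time_s: 0.7
position: [0.2422, -0.3904, 0.2459]
tcp_rot: [-3.117, -0.39, -0.001]
force: [-0.7, -1.1, -0.4]
gripper_width: 0.531
gripper_force: 0.0
```

>>> {"method": "apply_moves", "body": {
  "plan": [
    [-1,[0.69,-0.55,0],[0,0,0]],
    [-1,[0.69,-0.55,0],[0,0,0]],
    [-1,[0.69,-0.55,0],[0,0,0]],
    [-1,[0.69,-0.55,0],[0,0,0]],
    [-1,[0.69,-0.55,0],[0,0,0]]
  ]
}}

```text
time_s: 1.2
position: [0.349, -0.2515, 0.2457]
tcp_rot: [-3.117, -0.389, -0.001]
force: [-0.8, -1.3, 0.7]
gripper_width: 0.102
gripper_force: 0.0
```

>>> {"method": "apply_moves", "body": {
  "plan": [
    [-1,[0.69,-0.55,0],[0,0,0]],
    [-1,[0.69,-0.55,0],[0,0,0]],
    [-1,[0.69,-0.55,0],[0,0,0]],
    [-1,[0.69,-0.55,0],[0,0,0]],
    [-1,[0.69,-0.55,0],[0,0,0]],
    [-1,[0.69,-0.55,0],[0,0,0]]
  ]
}}

```text
time_s: 1.8
position: [0.4548, -0.1143, 0.2453]
tcp_rot: [3.118, 0.384, -0.002]
force: [-0.1, -0.5, -0.5]
gripper_width: 0.006
gripper_force: 0.0
```

```bash
python3 - <<'E'
from workcell import env
from h import *
c=env.camera("wrist");cv2.imwrite("pics/w1.png",c["color"][:,:,::-1]);np.savez("pics/w1.npz",**c)
s=env.state();print(s["position"],s["tcp_rot"],s["time_s"],s["gripper_width"],s["force"])
R=cv2.Rodrigues(c["rvec"])[0];K=c["camera_matrix"]
for P in([.4546,-.1172,.123],s["position"]):
    q=K@(R@np.array(P)+np.ravel(c["tvec"]));print(q[:2]/q[2])
E
```

```text
[ 0.4545436  -0.11464247  0.24537587] [ 3.11785796e+00  3.82275140e-01 -1.86271977e-03] 1.85 0.009086846233215234 [-0.65653902 -0.30286403  0.17224378]
[324.14036382 185.31807716]
[321.74137945 230.73292972]
```

View pics/w1.png

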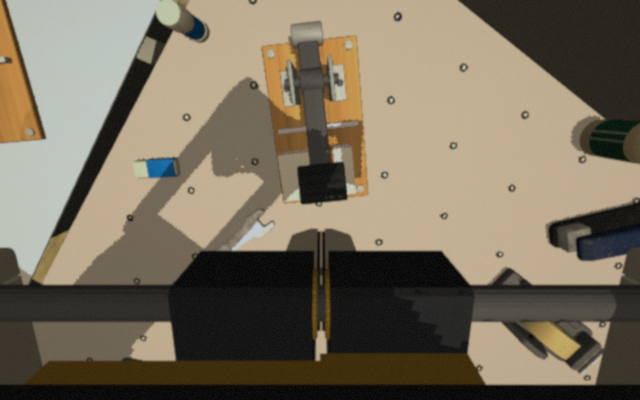

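The plate centre shows at (323,182) against a predicted (324,185), so the TCP is about 3 mm off, well inside the plate. I'll descend in two steps and press past the centre.

>>> {"method": "apply_moves", "body": {
  "plan": [
    [-1,[0,0,0.2],[0,0,0]],
    [-1,[0,0,0.4],[0,0,0]],
    [-1,[0,0,0.5],[0,0,0]],
    [-1,[0,0,0.55],[0,0,0]],
    [-1,[0,0,0.58],[0,0,0]],
    [-1,[0,0,0.61],[0,0,0]],
    [-1,[0,0,0.64],[0,0,0]],
    [-1,[0,0,0.67],[0,0,0]]
  ]
}}

```text
time_s: 2.65
position: [0.4556, -0.1136, 0.1121]
tcp_rot: [3.117, 0.383, 0.002]
force: [0.7, -0.5, 0.9]
gripper_width: 0.006
gripper_force: 0.0
```

>>> {"method": "apply_moves", "body": {
  "plan": [
    [-1,[0,0,0.03],[0,0,0]],
    [-1,[0,0,0.06],[0,0,0]],
    [-1,[0,0,0.09],[0,0,0]],
    [-1,[0,0,0.11],[0,0,0]],
    [-1,[0,0,0.13],[0,0,0]],
    [-1,[0,0,0.13],[0,0,0]]
  ]
}}

```text
time_s: 3.25
position: [0.4549, -0.1129, 0.0851]
tcp_rot: [-3.118, -0.383, 0.0]
force: [0.8, -1.0, 1.6]
gripper_width: 0.006
gripper_force: 0.7
```

```bash
python3 - <<'E'
from workcell import env
from h import *
a=[env.camera(n)["color"][140:230,290:410,::-1] for n in("scene","side")]
cv2.imwrite("pics/p2.png",np.hstack([cv2.resize(v,(400,300),interpolation=cv2.INTER_CUBIC) for v in a]))
E
```

```text
(no output)
```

View pics/p2.png

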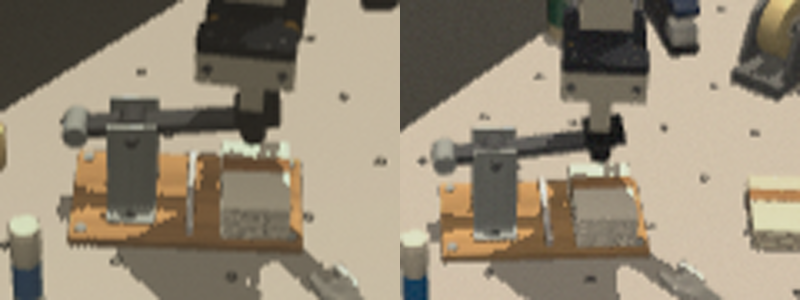

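The lever has come down to about level, with the fingertip at the plate near scene-crop (258,100), but it isn't clear that it has snapped. I'll check with the wrist camera.

```bash
python3 - <<'E'
from workcell import env
from h import *
c=env.camera("wrist")
cv2.imwrite("pics/w3.png",cv2.resize(c["color"][0:300,170:470,::-1],(600,600)))
s=env.state();print(s["position"],s["force"],s["time_s"])
E
```

```text
[ 0.45509865 -0.11296159  0.08574844] [ 0.17554915 -0.13184527  1.75336851] 3.4
```

View pics/w3.png

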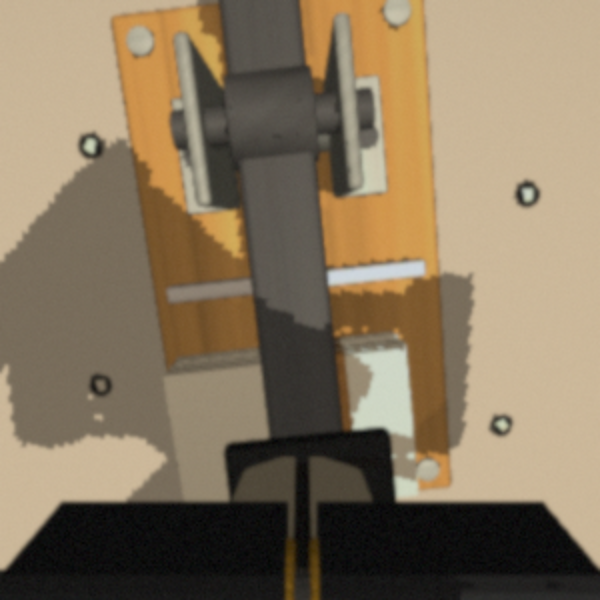

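The fingers are square on the plate, inboard of its centre. I'll press a few mm further, then lift.

>>> {"method": "apply_moves", "body": {
  "plan": [
    [-1,[0,0,0.01],[0,0,0]],
    [-1,[0,0,0.02],[0,0,0]],
    [-1,[0,0,0.03],[0,0,0]],
    [-1,[0,0,0.03],[0,0,0]]
  ]
}}

```text
time_s: 3.8
position: [0.4549, -0.113, 0.0794]
tcp_rot: [-3.118, -0.383, 0.0]
force: [1.1, -0.6, 0.6]
gripper_width: 0.005
gripper_force: 0.3
```

Force is about zero, so the lever has gone over on its own. I'll lift off and look.

>>> {"method": "apply_moves", "body": {
  "plan": [
    [-1,[0,0,-0.1],[0,0,0]],
    [-1,[0,0,-0.3],[0,0,0]],
    [-1,[0,0,-0.5],[0,0,0]],
    [-1,[0,0,-0.7],[0,0,0]],
    [-1,[0,0,-0.8],[0,0,0]],
    [-1,[0,0,-0.8],[0,0,0]],
    [-1,[0,0,-0.8],[0,0,0]]
  ]
}}

```text
time_s: 4.5
position: [0.4548, -0.1129, 0.2391]
tcp_rot: [-3.118, -0.384, 0.0]
force: [0.7, 1.4, 0.4]
gripper_width: 0.004
gripper_force: 0.0
```

```bash
python3 - <<'E'
from workcell import env
from h import *
C=[env.camera(n) for n in("scene","side")]
[np.savez(f"pics/{n}4.npz",**c) for n,c in zip(("scene","side"),C)]
a=[c["color"][140:230,290:410,::-1] for c in C]
cv2.imwrite("pics/p4.png",np.hstack([cv2.resize(v,(400,300),interpolation=cv2.INTER_CUBIC) for v in a]))
E
```

```text
(no output)
```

View pics/p4.png

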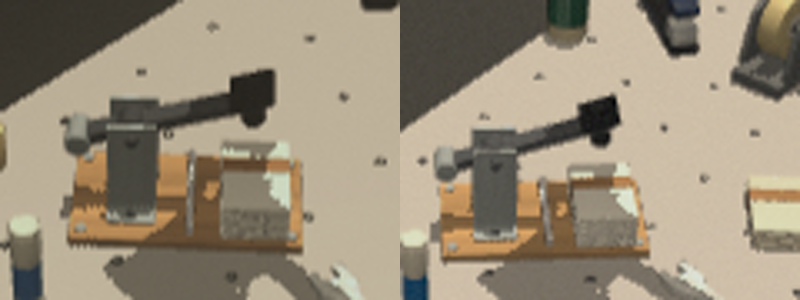

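The lever has sprung back open, so the plate had not passed centre even though the TCP read 0.079. I'll check the geometry numerically before retrying.

```bash
python3 - <<'E'
from workcell import env
from h import *
np.set_printoptions(precision=4,suppress=True)
S,D=[np.load(f"pics/{n}4.npz") for n in("scene","side")]
def pr(c,P):
    q=c["camera_matrix"]@(cv2.Rodrigues(c["rvec"])[0]@np.array(P)+np.ravel(c["tvec"]));return q[:2]/q[2]
k=10/3
for c in(S,D):
    for P in([.455,-.113,.079],[.455,-.113,.085],[.455,-.113,.125]):print("crop px",(pr(c,P)-[290,140])*k)
# plate top now in p4; p2
print("p4 plate",tri((S,D),[(290+252/k,140+82/k),(290+(598-400)/k,140+105/k)]))
# wrist pose at w3: shift w1 camera by the TCP motion
w=dict(np.load("pics/w1.npz"));R=cv2.Rodrigues(w["rvec"])[0]
w["tvec"]=np.ravel(w["tvec"])-R@(np.array([.4551,-.1130,.0857])-np.array([.4545,-.1146,.2454]))
print("wristcam",ray(w,(0,0))[0],"tcp px w3 crop",(pr(w,[.4551,-.113,.0857])-[170,0])*2)
for z in(.08,.09,.1,.11,.12):
    a,b=plane(w,(284,222),z),plane(w,(365,215.5),z);print(z,a[:2],b[:2],np.linalg.norm(a-b))
w=np.load("pics/w1.npz");q=np.array([plane(w,p,.125) for p in((299,164),(345,163),(347,199),(300,203))]);print(q,q.mean(0))
E
```

```text
crop px [248.5102 133.9282]
crop px [248.8723 128.1074]
crop px [251.3439  88.3763]
crop px [193.6076 152.3599]
crop px [193.9087 146.9668]
crop px [195.9552 110.3052]
p4 plate [ 0.4527 -0.1079  0.135 ]
wristcam [ 0.5233 -0.0956  0.2751] tcp px w3 crop [303.306  461.5977]
0.08 [ 0.453  -0.0903] [ 0.4687 -0.1362] 0.048559441371099715
0.09 [ 0.4566 -0.0906] [ 0.4715 -0.1341] 0.04606994646473634
0.1 [ 0.4602 -0.0908] [ 0.4743 -0.1321] 0.04358045155837299
0.11 [ 0.4638 -0.0911] [ 0.4771 -0.13  ] 0.04109095665200958
0.12 [ 0.4674 -0.0914] [ 0.4799 -0.1279] 0.03860146174564623
[[ 0.4688 -0.09    0.125 ]
 [ 0.4798 -0.1304  0.125 ]
 [ 0.4475 -0.141   0.125 ]
 [ 0.4331 -0.0993  0.125 ]] [ 0.4573 -0.1152  0.125 ]
```

The wrist view's 44 mm plate width puts the plate top at about 0.098 when the reported TCP was 0.0857. So the shut fingertips end about 15 mm short of the nominal TCP, and I stopped right at the centre, which fits the near-zero force. I'll press again, deeper and 4 mm further outboard, watching the force.

>>> {"method": "apply_moves", "body": {
  "plan": [
    [-1,[-0.02,0,0.25],[0,0,0]],
    [-1,[-0.02,0,0.45],[0,0,0]],
    [-1,[-0.02,0,0.58],[0,0,0]],
    [-1,[-0.02,0,0.63],[0,0,0]],
    [-1,[-0.02,0,0.67],[0,0,0]],
    [-1,[-0.02,0,0.71],[0,0,0]],
    [-1,[-0.02,0,0.75],[0,0,0]],
    [-1,[-0.02,0,0.78],[0,0,0]],
    [-1,[-0.02,0,0.8],[0,0,0]]
  ]
}}

```text
time_s: 5.5
position: [0.4515, -0.1143, 0.0796]
tcp_rot: [3.118, 0.383, 0.001]
force: [0.5, -1.3, 1.3]
gripper_width: 0.001
gripper_force: 0.5
```

>>> {"method": "apply_moves", "body": {
  "plan": [
    [-1,[0,0,0.02],[0,0,0]],
    [-1,[0,0,0.04],[0,0,0]],
    [-1,[0,0,0.05],[0,0,0]],
    [-1,[0,0,0.05],[0,0,0]]
  ]
}}

```text
time_s: 5.9
position: [0.451, -0.1139, 0.0694]
tcp_rot: [-3.118, -0.384, 0.001]
force: [0.3, -0.6, 0.7]
gripper_width: 0.004
gripper_force: 0.0
```

```bash
cat > look.py <<'E'
import sys
from workcell import env
from h import *
a=[env.camera(n)["color"][140:230,290:410,::-1] for n in("scene","side")]
cv2.imwrite(sys.argv[1],np.hstack([cv2.resize(v,(400,300),interpolation=cv2.INTER_CUBIC) for v in a]))
E
python3 look.py pics/p5.png
```

```text
(no output)
```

View pics/p5.png

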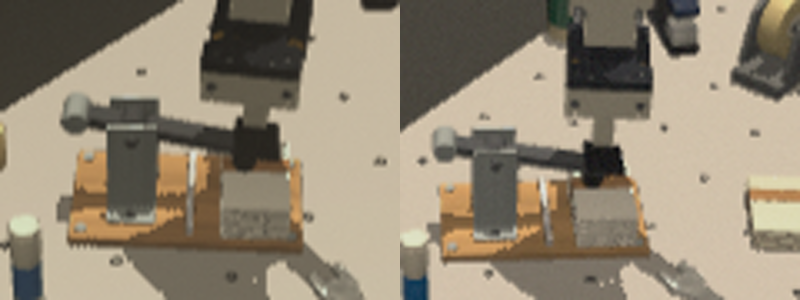

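The lever has snapped over. It now slopes down to the plate at scene-crop (257,140), with the foot on the pack. I'll lift straight up and check that it holds.

>>> {"method": "apply_moves", "body": {
  "plan": [
    [-1,[0,0,-0.1],[0,0,0]],
    [-1,[0,0,-0.3],[0,0,0]],
    [-1,[0,0,-0.5],[0,0,0]],
    [-1,[0,0,-0.7],[0,0,0]],
    [-1,[0,0,-0.85],[0,0,0]],
    [-1,[0,0,-0.85],[0,0,0]],
    [-1,[0,0,-0.85],[0,0,0]],
    [-1,[0,0,-0.85],[0,0,0]]
  ]
}}

```text
time_s: 6.8
position: [0.4503, -0.1137, 0.2384]
tcp_rot: [-3.117, -0.383, 0.003]
force: [0.3, 0.0, -0.9]
gripper_width: 0.002
gripper_force: 0.0
```

```bash
python3 look.py pics/p6.png
```

```text
(no output)
```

View pics/p6.png

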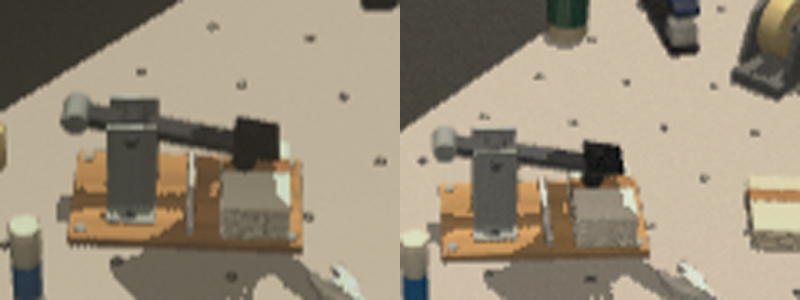

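The lever stays closed on the pack at crop (257,140), the pack hasn't moved, and the arm is clear.

```bash
python3 -c "
from workcell import env
print(env.sign_off())"
```

```text
the job is handed in; nothing more can be done
None
```

The loaded clamp is snapped shut on the pack, which hasn't moved; it took a second, deeper press because the first stopped at the centre and sprang back. I never touched the empty clamp, and the job is handed in at about 7 s with the arm clear.

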